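# Close and fasten the banquet cutlery box

### The job

The cutlery is counted and the box can leave the pass: close the lid of the steel cutlery box, then swing its brass hasp over the catch on the lid and press it down flat. Let go, and leave the plates, bowl and glass around it where they stand.

Things in the scene. Friction and masses are not known exactly. Their poses are not given: they have to be found in the camera images.
- case: Stainless steel cutlery box, heavy, does not move on the counter. 160 mm deep (its x) by 240 mm wide (its y), rim at 95 mm height, black wire handles standing out 30 mm at both y ends. Origin: centre of its underside; z up; its front (-x) is the side with the hasp, the lid is hinged at its back (+x) rim.
- lid (a joint): Angle of the lid, rad: 0 = closed and level, grows as its front edge rises (1.5 = standing upright at the back). Stiff hinge along the box's y through point lid_hinge: it stays where it is left, about 4 N at the edge moves it. Steel plate 164 x 246 x 8 mm, its top 103 mm above the counter when closed.
- lid_hinge (a point): Middle of the lid's hinge axis, in the box frame at (80, 0, 95) mm.
- lid_edge (a point): Middle of the lid's free (front) edge, on its top face, 164 mm from the hinge; its axes turn with the lid (z = out of the top face).
- lid_catch (a point): Foot of the catch on the lid's top face: a brass loop 19 mm wide and 17 mm high on the centre line, 125 mm from the lid's hinge. To push the lid shut, press its top face beside the catch.
- hasp (a joint): Angle of the hasp, rad: 0 = flat on the closed lid over the catch, 1.57 = straight up, 3.14 = sticking out level to the front, away from the lid. Stiff: it stays where it is left, about 1 N at its bar moves it. A slotted brass strap 76 mm long, 42 mm wide, 4 mm thick, hinged along the box's y through point hasp_hinge.
- hasp_hinge (a point): Middle of the hasp's hinge axis, fixed to the box at (-90, 0, 106) mm in the box frame.
- hasp_bar (a point): Middle of the red grip bar at the hasp's free end: 12 mm thick, 46 mm long along the box's y; 75 mm along the strap from the hinge and 24 mm off it (hasp closed: 27 mm above the lid's top). Pinched by its two flat ends (fingers closing along the box's y) it turns between the fingers, so the tool may keep pointing down while the hasp swings.
- plates: Bystander: stack of white plates, 140 mm across, 68 mm high; origin at the centre of its underside.
- bowl: Bystander: steel bowl, 136 mm across, 65 mm high; origin at the centre of its underside.
- flute: Bystander: filled champagne glass, 68 mm foot, 190 mm high; origin at the centre of its foot's underside.

How it is judged (in metres and radians):
On the way, in this order (a step that is already met when the one before it is completed fails the run):
1. the lid is closed (within 0.05 rad, 8 mm at its front edge) while the hasp is still swung open (more than 1 rad) (value of joint lid below 0.05 rad and value of joint hasp above 1 rad), for 0.2 s.
2. with the lid closed, the hasp lies flat over the catch (within 0.12 rad, about 9 mm at its end) (value of joint lid below 0.05 rad and value of joint hasp below 0.12 rad), for 0.2 s.
At the end, for the whole second after the job is handed in: The lid is closed (within 0.05 rad, 8 mm at its front edge), the hasp lies over the catch, flat on the lid (within 0.12 rad, about 9 mm at its end), both are at rest and the robot touches nothing (all of step 2 and velocity of joint hasp between -0.05 and 0.05 rad/s and velocity of joint lid between -0.05 and 0.05 rad/s and contact force between each of the fingers, the arm and anything else below 0.1 N).
It fails at once if the plates, bowl or glass are shifted by more than 25 mm (distance of any of plates, bowl, flute from where it was at the start of the episode above 0.025 m).
It fails at once if the glass is tipped by more than 0.25 rad (angle between flute's own z axis and vertical above 0.25 rad).
It also fails if it takes over 54 s, if anything falls off the work surface, if the arm or the gripper's body presses on something with over 40 N, if the wrist force passes 120 N, or if a joint passes its speed limit or range.

### The arm

A 6-joint arm with a two-finger parallel gripper is mounted at the origin on the work surface. World frame = base frame: x ahead of the robot, y to its left, z up, the work surface at z = 0. Lengths are in mm, angles in rad, forces in N, time in s.
With the tool pointing down it reaches from about 150 to 775 mm from the base axis. Payload 6.1 kg.
Tool frame: the origin (TCP) lies between the finger pads; the fingertips stand 22 mm ahead of it and the grasp point (between the pads) lies 3 mm ahead of it; z points along the fingers, y is the line along which they close (so a half turn about z gives the same grasp; the last joint's range is limited). The gripper opens to 85 mm and grips with 20 to 120 N. Pads are 22 mm wide; open, the fingers measure 114 mm over their backs; the gripper's body (76 mm by 85 mm) begins 54 mm behind the grasp point. The pads swing forward as they close: fully open they stand 13 mm farther back than shut.
Start: joints at [-1.104, 0.126, -0.04, 1.405, 0, 1.571], TCP at [236.257, -468.818, 233.195] pointing down, gripper open.
Joint ranges: [-2.72, 2.72], [-0.95, 1.95], [-1.27, 1.35], [-1.78, 2.02], [-1.46, 1.47], [-3.14, 3.14]. Speed limits (rad/s): [2.39, 2.39, 3.01, 3.14, 3.14, 3.14].

### API

Orientations are given as a unit quaternion [x, y, z, w].
In Python, from plant import sensors, cams, ticket gives the robot as it stands.
- The arm moves only by the tool drive_tool, never from a script. Its argument "targets" is a list that holds one entry, the list of rows, each a list of 5 numbers: the shift along the tool's x, y, z in cm, then the turn about the tool's z in rad, then the opening, from -1 (shut) to 1 (fully open). In form: [[[tx, ty, tz, turn, grip], ...]]. A call has 1 to 5 rows; each row is the pose to reach, as a shift and turn from the pose commanded when the call began, along the tool's axes at that moment; what a row does not reach only later rows make up. A row lasts 1/8 s, in which the tool goes at most 62.5 mm and 10.7 degrees, less where a joint would pass 70% of its speed; a pose out of reach is approached as far as the arm can. A call with a gripper value outside its range is refused whole. The fingers move at their own pace and stop on an object; "grip_force" is the grip in N (left out, the last holds). Time passes only in rows, so rows that repeat a pose let the fingers close. It gives the time, the measured TCP pose, the force, the opening and the grip force at its end, in the units of the state.
- sensors.get_obs(): the state, without advancing time (a new reading comes with each control period).
- cams.capture(name): name is "side" or "top" or "wrist"; returns the picture (384x512x3 uint8, red, green, blue); there is no depth.
- cams.get_calibration(name): a dict with "fovy" (degrees; the focal length in pixels is half the picture's height over the tangent of half this angle, whatever the lens; pixels are square), "cx", "cy" (the principal point, pixels), "world_to_cam" (4x4, takes a point from world to camera coordinates); the wrist camera has in their place "tool_from_camera" (4x4, takes a point from camera to tool coordinates, whose origin is the TCP and whose axes are the flange's). Camera axes: x right, y down, z forward; pixel columns grow to the right and rows downward; lengths in mm; the calibration is good to about 2 mm. A picture is of the moment at which its call begins: read the wrist's pose just before it. get_calibration takes no time and is no camera call.
- ticket.hand_in(): hands the job in; it is judged then, once.
The state is a dict: "clock": time; "q": joint angles; "dq": joint speeds; "joint_efforts": joint torques, N m; "position": TCP position; "orientation": TCP orientation; "contact_force": force on the tool from outside, world axes, zero at the start; "moment": the same for the moment, N m; "gripper_width": opening from 0.0 (shut) to 1.0 (fully open); "finger_force": force on a finger pad.
Only numpy, scipy, OpenCV 4.12 (cv2) and the standard library are available. Lean on these libraries where they do the work, as an engineer would, in place of code of your own. Each camera call takes 0.05 s, during which the arm holds its last target. There are 200 camera calls.

## Working session

There is one attempt and no reset: what is moved stays moved. The work goes in short steps, Python scripts to look and compute and a tool call to move; the robot and the scene stay as the last step left them, time stands still between calls to the robot, and variables do not carry over. Pictures are saved under pics/ and viewed, at most 13 in all, crops included, and the job is handed in when it is done.

Besides the shell and the picture viewer there is one more tool, called after ">>>" as name([rows], argument=value, ...), one row to a line, values as JSON. drive_tool: Moves the arm, as the interface text tells. Its arguments: {"type":"object","properties":{"targets":{"type":"array","items":{"type":"array","items":{"type":"array","items":{"type":"number"}}}},"grip_force":{"type":"number"}},"required":["targets"]}

```bash
mkdir -p pics
python3 - <<'E'
from plant import sensors, cams
import cv2,numpy as np
o=sensors.get_obs();print(o)
for n in("side","top"):
    im=cams.capture(n);cv2.imwrite(f"pics/{n}0.png",im[:,:,::-1]);c=cams.get_calibration(n);print(n,c)
print(cams.get_calibration("wrist"))
a=cv2.imread("pics/side0.png");b=cv2.imread("pics/top0.png")
E
```

```text
{'clock': 0.0, 'q': array([-1.10398802e+00,  1.26412606e-01, -4.06295265e-02,  1.40541778e+00,
       -2.35832891e-05,  1.57081659e+00]), 'dq': array([ 0.00145542, -0.00183227,  0.00120089,  0.00306664,  0.00057776,
        0.00119678]), 'joint_efforts': array([-1.89909165e-04, -4.35912180e+01,  3.52925956e+01,  1.70997495e-02,
       -5.61898969e-05,  1.54134744e-05]), 'position': array([ 236.07516446, -468.4583281 ,  232.40152848]), 'orientation': array([ 9.72886689e-01,  2.31280780e-01, -2.03866380e-04, -8.06510630e-04]), 'contact_force': array([-0.5143423 , -0.11405447,  0.47181232]), 'moment': array([-0.05767113, -0.00139135, -0.01984287]), 'finger_force': 0.0, 'gripper_width': 1.0000196009412667}
side {'fovy': 45.261211203231596, 'cx': 258.3672659308707, 'cy': 191.1337780209462, 'world_to_cam': array([[-7.51705137e-01, -6.59097682e-01, -2.30137463e-02,
         4.73897984e+02],
       [-3.49580016e-01,  4.27802793e-01, -8.33533792e-01,
         2.90811156e+02],
       [ 5.59225535e-01, -6.18526488e-01, -5.51988936e-01,
         9.66384596e+02],
       [ 0.00000000e+00,  0.00000
[... 237 characters left out ...]
,
       [-9.87245898e-01, -2.74588068e-02, -1.56816935e-01,
         6.18214072e+02],
       [ 1.56525271e-01,  1.24806735e-02, -9.87595095e-01,
         1.04816674e+03],
       [ 0.00000000e+00,  0.00000000e+00,  0.00000000e+00,
         1.00000000e+00]])}
{'fovy': 58.89203577382371, 'cx': 254.77109312312186, 'cy': 190.30468512334167, 'tool_from_camera': array([[ 6.77894847e-04, -9.53234682e-01, -3.02230345e-01,
         7.69304055e+01],
       [ 9.99999644e-01,  4.94104970e-04,  6.84565978e-04,
        -2.34749868e-01],
       [-5.03218516e-04, -3.02230701e-01,  9.53234677e-01,
        -1.41011609e+02],
       [ 0.00000000e+00,  0.00000000e+00,  0.00000000e+00,
         1.00000000e+00]])}
```

View pics/top0.png

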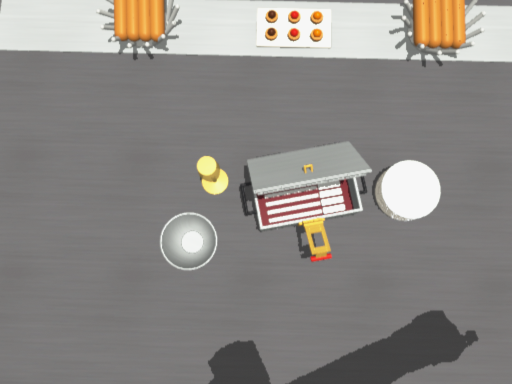

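View pics/side0.png

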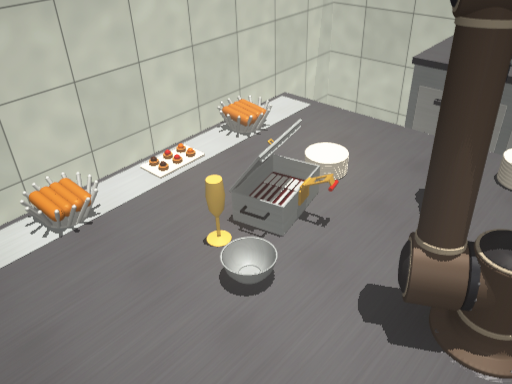

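The top view shows the box with its front towards the robot. The hasp sticks out with its red bar at about (321,257), the lid's catch is at (308,168), and the lid is open. The side view has the bar at (334,185). Next I'll enlarge both.

```bash
cat > h.py <<'E'
import cv2,numpy as np
from plant import sensors,cams
from scipy.spatial.transform import Rotation as R
def cam(n):
    c=cams.get_calibration(n);return c,192/np.tan(np.radians(c["fovy"]/2))
def ray(n,p):
    c,f=cam(n);W=c["world_to_cam"];r=W[:3,:3]
    d=r.T@np.array([(p[0]-c["cx"])/f,(p[1]-c["cy"])/f,1]);return -r.T@W[:3,3],d/np.linalg.norm(d)
def plane(n,p,z):
    o,d=ray(n,p);return o+d*(z-o[2])/d[2]
def tri(p,q):
    a,u=ray("top",p);b,v=ray("side",q)
    s,t=np.linalg.lstsq(np.c_[u,-v],b-a,rcond=None)[0];P,Q=a+s*u,b+t*v
    return (P+Q)/2,np.linalg.norm(P-Q)
def proj(n,P):
    c,f=cam(n);X=c["world_to_cam"]@np.r_[P,1];return np.array([c["cx"]+f*X[0]/X[2],c["cy"]+f*X[1]/X[2]])
def red(im):
    h=cv2.cvtColor(im,cv2.COLOR_BGR2HSV);return cv2.inRange(h,(0,200,90),(4,255,255))|cv2.inRange(h,(175,200,90),(180,255,255))
def blobs(m,k=8):
    n,_,s,c=cv2.connectedComponentsWithStats(m);return [(s[i].tolist(),c[i].round(1).tolist()) for i in range(1,n) if s[i][4]>=k]
def box(im,c0,r0,w,h,k):
    return cv2.resize(im[r0:r0+h,c0:c0+w],None,fx=k,fy=k,interpolation=cv2.INTER_CUBIC)
E
python3 - <<'E'
from h import *
a=cv2.imread("pics/top0.png");b=cv2.imread("pics/side0.png")
for im in(a,b):print(blobs(red(im)))
cv2.imwrite("pics/c1.png",np.hstack([box(a,235,135,140,135,4)[:540,:],])); cv2.imwrite("pics/c2.png",box(b,225,115,130,125,4))
E
```

```text
[([291, 12, 7, 6, 35], [294.1, 14.5]), ([291, 29, 7, 7, 36], [293.8, 32.1]), ([312, 259, 8, 2, 8], [315.5, 259.4])]
[]
```

View pics/c1.png

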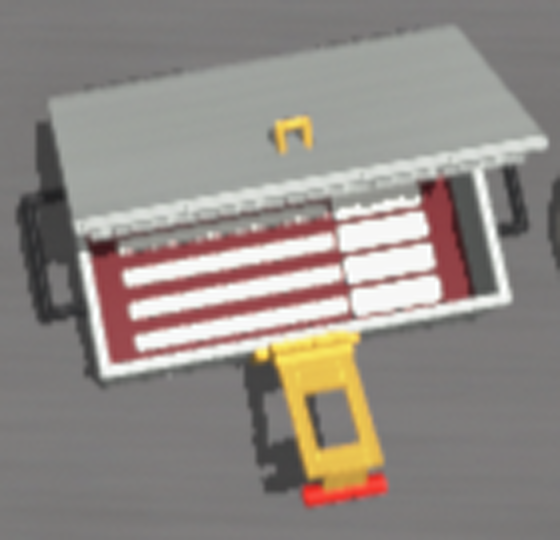

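View pics/c2.png

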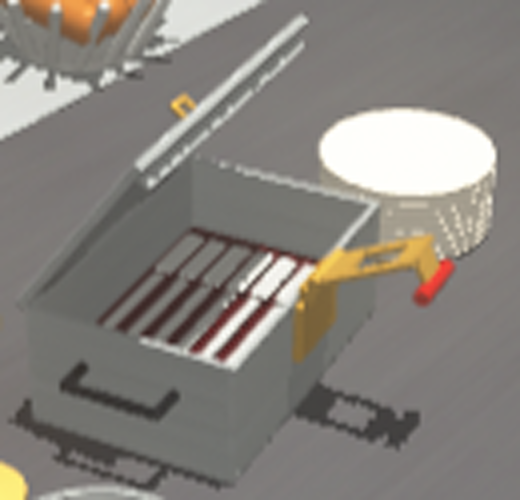

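The crops show the front rim corners in the top view at crop pixels (103,378) and (512,300), and the lid's free edge from (78,228) to (548,143). In the side crop the lid's free edge runs from (137,165) to (305,18) and the bar centre is at (436,282).

Run:
```python
from h import *
T=lambda x,y:(235+x/4-.4,135+y/4-.4)
S=lambda x,y:(225+x/4-.4,115+y/4-.4)
l=plane("top",T(103,376),95);r=plane("top",T(511,299),95);print("front rim",l,r,np.linalg.norm(l-r))
ls=plane("side",S(232,368),95);rs=plane("side",S(380,203),95);print("side rim",ls,rs)
e1=tri(T(78,228),S(137,168));e2=tri(T(548,143),S(305,20));print("edge",e1,e2)
print("bar",tri(T(345,489),S(436,282)))
print("catch",tri(T(294,125),S(183,106)))
yv=(l-r)/np.linalg.norm(l-r);xv=np.array([yv[1],-yv[0],0]);m=(l+r)/2;C=m+80*xv;C[2]=0
print("yaw",np.arctan2(xv[1],xv[0]),"C",C)
tob=lambda P:np.array([(P-C)@xv,(P-C)@yv,P[2]])
for n,P in(("e1",e1[0]),("e2",e2[0]),("bar",tri(T(345,489),S(436,282))[0]),("catch",tri(T(294,125),S(183,106))[0])):print(n,tob(P))
for n,p,z in(("bowl",(189,241),60),("flute",(207,165),185),("flutefoot",(215,182),0),("plates",(408,190),66)):print(n,plane("top",p,z),tob(plane("top",p,z)))
```

```text
front rim [520.3385892   24.09338987  95.        ] [ 571.45212679 -210.18637021   95.        ] 239.79074150020023
side rim [522.01576297  25.31545388  95.        ] [ 569.02691222 -207.76018852   95.        ]
edge (array([586.31772394,  39.43506615, 226.12207623]), np.float64(1.540457133395536)) (array([ 636.59054832, -200.0671652 ,  225.49373301]), np.float64(0.26201396877935845))
bar (array([ 459.33110855, -112.3891961 ,  117.86372064]), np.float64(1.1234991695856633))
catch (array([645.96559326, -73.02110663, 204.82238729]), np.float64(2.0907005530830403))
yaw 0.21480706233107386 C [624.05676109 -75.99377586   0.        ]
e1 [-12.26701288 120.82041586 226.12207623]
e2 [ -14.20162081 -123.89356613  225.49373301]
bar [-168.69786042   -0.44622026  117.86372064]
catch [ 22.03896427  -1.76571321 204.82238729]
bowl [488.71006679 192.20749467  60.        ] [-75.06659862 290.88770161  60.        ]
flute [647.04700337 142.48015436 185.        ] [ 69.03153886 208.55228618 185.        ]
flutefoot [642.65189238 142.96874095   0.        ] [ 64.84158493 209.966501     0.        ]
plates [ 624.54262599 -325.9258921    66.        ] [ -52.80056363 -244.2916275    66.        ]
```

Positions are consistent between the two views (residuals ≤ 2 mm). The lid is at about 0.95 rad and the hasp at about 2.7 rad. I'll make a helper that converts box-frame points to tool shifts.

```bash
cat >> h.py <<'E'
C=np.array([624.,-76.,0]);YAW=.215
B=R.from_euler("z",YAW).as_matrix()
def shift(*pts):
    o=sensors.get_obs();A=R.from_quat(o["orientation"]).as_matrix()
    tx=A[:,0];yaw=np.arctan2(tx[1],tx[0])
    print("tcp box",(B.T@(o["position"]-C)).round(1),"turn to box %.3f"%(yaw-YAW),"F",o["contact_force"].round(1),"grip",round(o["gripper_width"],2),"t",round(o["clock"],2))
    for p in pts:print(p,((A.T@(C+B@np.array(p,float)-o["position"]))/10).round(2))
E
python3 -c "
from h import *
shift((35,-45,285),(25,-45,245))"
```

```text
tcp box [-462.7 -300.7  232.5] turn to box 0.252 F [-0.1  0.9 -0.1] grip 1.0 t 0.1
(35, -45, 285) [ 54.57 -12.37  -5.23]
(25, -45, 245) [ 53.61 -12.62  -1.23]
```

>>> drive_tool([
  [[5, -1, -4, 0.1, -1], [11, -2.5, -5.2, 0.252, -1], [17, -4, -5.2, 0.252, -1], [23, -5.2, -5.2, 0.252, -1], [29, -6.5, -5.2, 0.252, -1]],
])

```text
clock: 0.72
position: [467.2, -278.7, 284.9]
orientation: [0.994, 0.107, -0.0, -0.0]
contact_force: [0.6, -1.3, -0.1]
gripper_width: 0.0
finger_force: 0.0
```

```bash
python3 -c "
from h import *
shift((35,-45,285),(25,-45,245))"
```

```text
tcp box [-196.4 -164.6  284.9] turn to box -0.000 F [ 0.6 -1.3 -0.1] grip 0.0 t 0.72
(35, -45, 285) [ 2.314e+01 -1.197e+01 -1.000e-02]
(25, -45, 245) [ 22.14 -11.97   3.99]
```

>>> drive_tool([
  [[5, -3, 0, 0, -1], [10, -6, 0, 0, -1], [15, -9, 0, 0, -1], [20, -12, 0, 0, -1], [23.2, -12, 0, 0, -1]],
])

```text
clock: 1.35
position: [668.5, -110.5, 284.4]
orientation: [0.994, 0.109, -0.0, -0.0]
contact_force: [-0.3, -0.4, -0.8]
gripper_width: 0.001
finger_force: 0.0
```

Run:
```python
from h import *
shift()
# tip corner path: contact at r=125, top face offset 8mm along the normal
for a in(.95,.8,.6,.4,.2,0):
    c,s=np.cos(a),np.sin(a);print(a,(80-125*c+8*s).round(1),"tcp z",(95+125*s+8*c+22).round(1))
```

```text
tcp box [ 36.1 -43.2 284.4] turn to box 0.003 F [-0.3 -0.4 -0.8] grip 0.0 t 1.35
0.95 13.8 tcp z 223.3
0.8 -1.3 tcp z 212.2
0.6 -18.6 tcp z 194.2
0.4 -32.0 tcp z 173.0
0.2 -40.9 tcp z 149.7
0 -45.0 tcp z 125.0
```

>>> drive_tool([
  [[0, 0, 4, 0, -1], [-1, 0, 6, 0, -1], [-2.6, 0, 7.1, 0, -1], [-4.3, 0, 8.9, 0, -1], [-4.3, 0, 8.9, 0, -1]],
])

```text
clock: 1.98
position: [623.5, -122.7, 194.8]
orientation: [0.994, 0.107, -0.002, -0.0]
contact_force: [-0.5, -0.0, 0.1]
gripper_width: 0.001
finger_force: 0.0
```

Run:
```python
from h import *
shift()
cv2.imwrite("pics/side1.png",box(cams.capture("side")[:,:,::-1],180,90,200,150,3))
```

```text
tcp box [-10.5 -45.6 194.8] turn to box -0.001 F [-0.5 -0.   0.1] grip 0.0 t 1.98
```

View pics/side1.png

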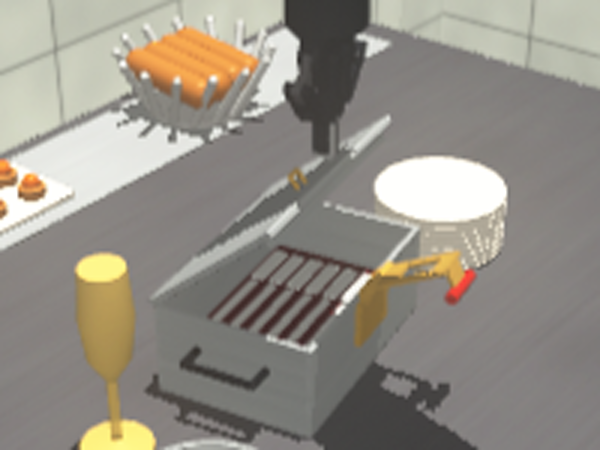

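The lid has swung partly down under the fingertip, which is at about (325,150) in the crop. The hasp hasn't moved, so I'll continue along the arc.

>>> drive_tool([
  [[-1.2, 0, 2.1, 0, -1], [-2, 0, 4.5, 0, -1], [-2.3, 0, 6.2, 0, -1], [-2.4, 0, 6.9, 0, -1], [-2.4, 0, 7.2, 0, -1]],
])

```text
clock: 2.65
position: [602.3, -127.9, 124.6]
orientation: [0.994, 0.107, 0.0, 0.0]
contact_force: [-0.6, 0.6, 2.0]
gripper_width: 0.003
finger_force: 0.7
```

>>> drive_tool([
  [[0, 0, 0.1, 0, -1], [0, 0, 0.2, 0, -1]],
])

```text
clock: 2.9
position: [602.1, -127.9, 122.8]
orientation: [0.994, 0.107, 0.0, 0.0]
contact_force: [-0.8, -0.7, 2.0]
gripper_width: -0.004
finger_force: 0.6
```

>>> drive_tool([
  [[0, 0, 0.2, 0, -1], [0, 0, 0.4, 0, -1], [0, 0, 0.4, 0, -1]],
])

```text
clock: 3.28
position: [601.6, -127.8, 118.0]
orientation: [0.994, 0.107, -0.0, -0.0]
contact_force: [0.3, -0.0, -0.2]
gripper_width: 0.003
finger_force: 0.0
```

Run:
```python
from h import *
shift()
cv2.imwrite("pics/side2.png",box(cams.capture("side")[:,:,::-1],210,110,160,120,4))
```

```text
tcp box [-32.9 -45.9 118. ] turn to box -0.000 F [ 0.3 -0.  -0.2] grip 0.0 t 3.27
```

View pics/side2.png

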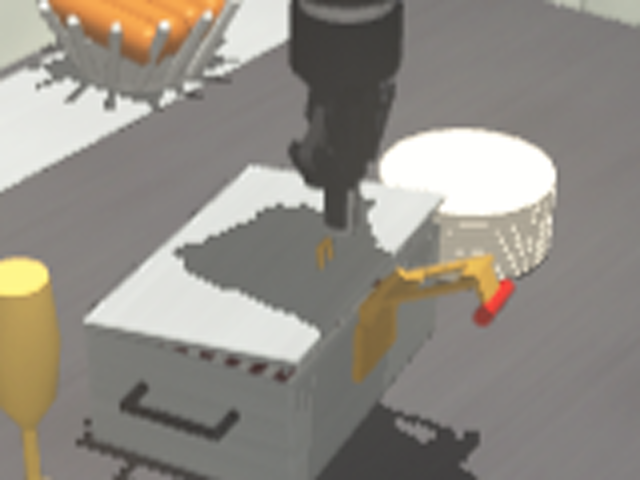

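The lid is almost shut, with a thin gap still visible under its left side at (180–290, 350–375). I'll press further until force builds.

>>> drive_tool([
  [[0, 0, 0.3, 0, -1], [0, 0, 0.6, 0, -1], [0, 0, 0.6, 0, -1]],
])

```text
clock: 3.7
position: [601.5, -127.8, 111.7]
orientation: [0.994, 0.107, -0.0, -0.0]
contact_force: [-0.3, -0.7, 0.4]
gripper_width: 0.0
finger_force: 0.0
```

>>> drive_tool([
  [[0, 0, 0.3, 0, -1], [0, 0, 0.6, 0, -1], [0, 0, 0.6, 0, -1]],
])

```text
clock: 4.08
position: [601.6, -127.8, 105.8]
orientation: [0.994, 0.107, -0.0, -0.0]
contact_force: [0.4, 0.1, -0.3]
gripper_width: 0.002
finger_force: 0.0
```

Run:
```python
from h import *
shift()
a=box(cams.capture("side")[:,:,::-1],210,110,160,120,3);b=box(cams.capture("wrist")[:,:,::-1],0,0,512,384,.78125)
cv2.imwrite("pics/s3.png",np.vstack([a[:,:400],b[:240]]) if 0 else np.hstack([a[:300,60:460],b[:300]]))
```

```text
tcp box [-33.  -45.8 105.8] turn to box -0.000 F [ 0.4  0.1 -0.3] grip 0.0 t 4.08
```

View pics/s3.png

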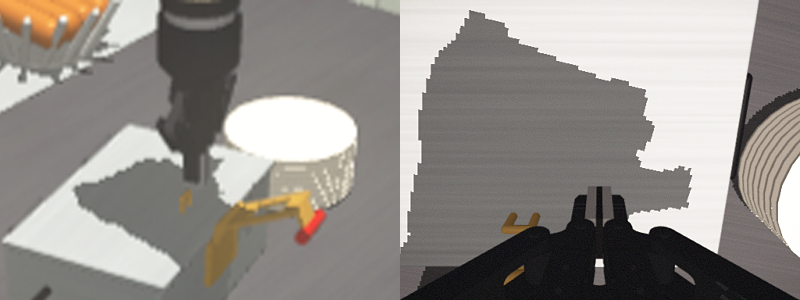

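The lid now looks flush in the side view, and the fingertip is at about full-image pixel (294.5,170.5). I'll check heights numerically.

Run:
```python
from h import *
p=sensors.get_obs()["position"]
for z in(70,80,90,100,105,110):print(z,proj("side",[p[0],p[1],z]).round(1),"lid front corners",[proj("side",C+B@np.array([-84,s*123,z])).round(1).tolist() for s in(1,-1)])
cv2.imwrite("pics/s4.png",box(cams.capture("side")[:,:,::-1],215,135,120,95,5))
```

```text
70 [294.1 180. ] lid front corners [[284.2, 215.5], [320.6, 171.8]]
80 [294.2 177.1] lid front corners [[284.2, 212.4], [320.8, 169.0]]
90 [294.2 174.1] lid front corners [[284.3, 209.2], [321.0, 166.1]]
100 [294.3 171.2] lid front corners [[284.3, 206.1], [321.2, 163.1]]
105 [294.3 169.7] lid front corners [[284.3, 204.5], [321.2, 161.7]]
110 [294.4 168.2] lid front corners [[284.3, 202.9], [321.3, 160.2]]
```

View pics/s4.png

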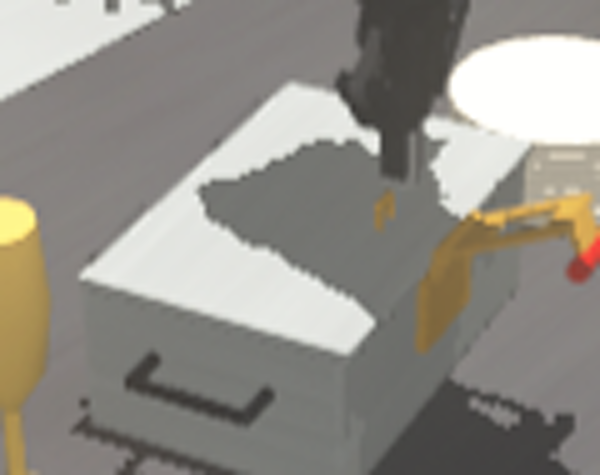

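The lid's front corner at full-image (284.6,206) gives z≈101, so it is practically closed. The fingertip stands only about 3–5 mm ahead of the TCP. I'll press to confirm.

>>> drive_tool([
  [[0, 0, 0.2, 0, -1], [0, 0, 0.4, 0, -1], [0, 0, 0.4, 0, -1]],
])

```text
clock: 4.6
position: [601.8, -127.9, 104.9]
orientation: [0.994, 0.107, 0.001, 0.0]
contact_force: [-5.4, 1.1, 15.3]
gripper_width: -0.001
finger_force: 7.3
```

>>> drive_tool([
  [[0, 0, 0.2, 0, -1], [0, 0, 0.4, 0, -1], [0, 0, 0.4, 0, -1]],
])

```text
clock: 4.97
position: [601.9, -127.9, 104.7]
orientation: [0.994, 0.107, 0.003, 0.001]
contact_force: [-13.3, 3.6, 35.9]
gripper_width: -0.002
finger_force: 17.7
```

Firm contact (36 N) at TCP z=105, so the lid is closed. Next I'll lift, move over the hasp bar and open.

>>> drive_tool([
  [[0, 0, -5, 0, -1], [0, 0, -10.5, 0, 0.7], [-5, 2, -10.5, 0, 0.7], [-10, 4.6, -10.5, 0, 0.7], [-13.6, -4.6, -10.5, 0, 0.7]],
])

```text
clock: 5.6
position: [477.6, -146.7, 202.9]
orientation: [0.995, 0.102, 0.0, 0.001]
contact_force: [0.3, 1.7, 0.7]
gripper_width: 0.841
finger_force: 0.0
```

```bash
python3 -c "
from h import *
shift((-169,0,190))"
```

```text
tcp box [-158.1  -37.9  202.9] turn to box -0.011 F [0.3 1.7 0.7] grip 0.84 t 5.6
(-169, 0, 190) [-1.13 -3.77  1.29]
```

>>> drive_tool([
  [[0, 0, 0, 0, 0.7], [0, 0, 0, 0, 0.7]],
])

```text
clock: 5.85
position: [479.4, -142.1, 203.6]
orientation: [0.994, 0.107, 0.001, 0.0]
contact_force: [0.9, -0.4, 0.4]
gripper_width: 0.851
finger_force: 0.0
```

Run:
```python
from h import *
shift((-169,0,190))
o=sensors.get_obs();im=cams.capture("wrist")[:,:,::-1].copy()
A=R.from_quat(o["orientation"]).as_matrix();M=np.array(cams.get_calibration("wrist")["tool_from_camera"]);c,f=cam("wrist")
b=max(blobs(red(im),30),key=lambda t:t[0][4]);print(b)
d=A@M[:3,:3]@np.array([(b[1][0]-c["cx"])/f,(b[1][1]-c["cy"])/f,1]);w=o["position"]+A@M[:3,3]
for z in(112,118,124):print((B.T@(w+d*(z-w[2])/d[2]-C)).round(1))
cv2.imwrite("pics/w5.png",im)
```

```text
tcp box [-155.4  -33.8  203.6] turn to box 0.000 F [ 0.9 -0.4  0.4] grip 0.85 t 5.85
(-169, 0, 190) [-1.36 -3.38  1.36]
([173, 207, 66, 15, 430], [207.3, 217.4])
[-173.    1.  112.]
[-1.706e+02  1.000e-01  1.180e+02]
[-168.2   -0.7  124. ]
```

View pics/w5.png

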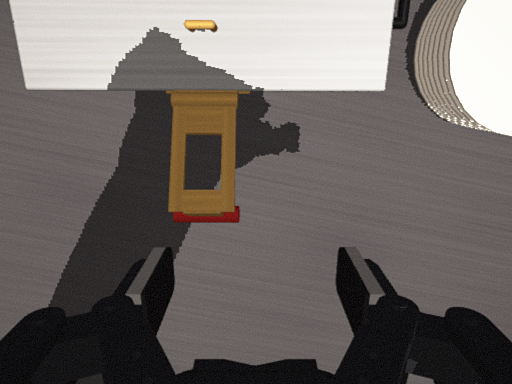

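The bar is confirmed at box (-169.5,0,118), image (207,217). The pad tips at row 248 lie about 10 mm behind the TCP when open, so the fingers are shorter than stated. I'll descend with that offset.

>>> drive_tool([
  [[-1.4, -3.4, 0, 0, 0.7], [-1.4, -3.4, 5, 0, 0.7], [-1.4, -3.4, 9, 0, 0.7], [-1.4, -3.4, 10.5, 0, 0.7], [-1.4, -3.4, 10.5, 0, 0.7]],
])

```text
clock: 6.52
position: [458.3, -111.9, 97.7]
orientation: [0.994, 0.107, -0.001, -0.0]
contact_force: [0.7, -0.5, -0.1]
gripper_width: 0.847
finger_force: 0.0
```

Run:
```python
from h import *
shift((-169,0,98))
a=box(cams.capture("side")[:,:,::-1],285,130,100,100,4);b=box(cams.capture("wrist")[:,:,::-1],56,0,400,384,1)
cv2.imwrite("pics/s6.png",np.hstack([a[:384],b]))
```

```text
tcp box [-169.6    0.3   97.7] turn to box -0.000 F [ 0.7 -0.5 -0.1] grip 0.85 t 6.53
(-169, 0, 98) [ 0.06  0.03 -0.03]
```

View pics/s6.png

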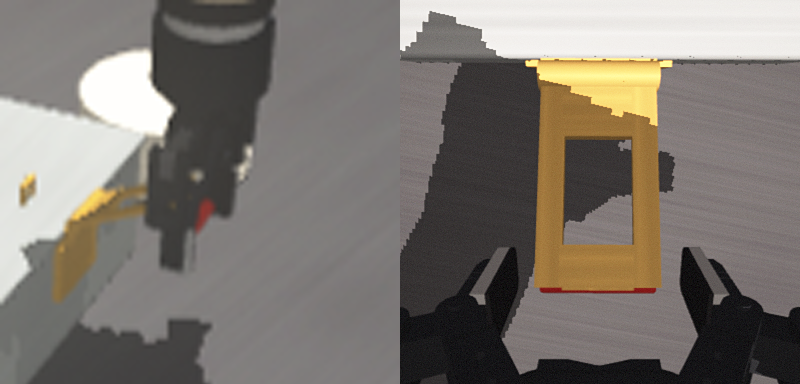

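The fingers straddle the bar (its far end is visible red at (203,215) in the left half), with their tips below it. Closing.

>>> drive_tool([
  [[0, 0, 0, 0, 0.1], [0, 0, 0, 0, -0.1], [0, 0, 0, 0, -0.1], [0, 0, 0, 0, -0.1]],
], grip_force=30)

```text
clock: 7.12
position: [458.7, -111.7, 98.6]
orientation: [0.994, 0.107, 0.001, -0.0]
contact_force: [1.3, 2.8, 0.7]
gripper_width: 0.531
finger_force: 31.2
```

Run:
```python
from h import *
shift()
for z in(90,100,110):print(z,proj("side",C+B@np.array([-169,40,z])).round(1))
h=np.array([-90,106.]);p=np.array([-169.3,118]);v=p-h;r=np.hypot(*v);a0=np.arctan2(v[1],v[0]);print(r,a0-.31)
for i,a in enumerate(np.linspace(a0,.31,15)):print(i,round(a-.31,2),"dx %.1f dz(up) %.1f"%tuple(h+r*np.array([np.cos(a),np.sin(a)])-p))
```

```text
tcp box [-169.1    0.4   98.6] turn to box -0.000 F [1.3 2.8 0.7] grip 0.53 t 7.12
90 [327.2 201.4]
100 [327.4 198.3]
110 [327.7 195.1]
80.20280543721648 2.681408008799882
0 2.68 dx 0.0 dz(up) 0.0
1 2.49 dx 3.7 dz(up) 14.9
2 2.3 dx 10.2 dz(up) 28.8
3 2.11 dx 19.3 dz(up) 41.2
4 1.92 dx 30.5 dz(up) 51.6
5 1.72 dx 43.5 dz(up) 59.8
6 1.53 dx 57.8 dz(up) 65.3
7 1.34 dx 72.9 dz(up) 67.9
8 1.15 dx 88.2 dz(up) 67.7
9 0.96 dx 103.2 dz(up) 64.5
10 0.77 dx 117.4 dz(up) 58.6
11 0.57 dx 130.1 dz(up) 50.0
12 0.38 dx 141.0 dz(up) 39.2
13 0.19 dx 149.6 dz(up) 26.6
14 0.0 dx 155.7 dz(up) 12.5
```

>>> drive_tool([
  [[0.4, 0, -1.5, 0, -0.1], [1.0, 0, -2.9, 0, -0.1], [1.9, 0, -4.1, 0, -0.1], [3.0, 0, -5.1, 0, -0.1], [3.0, 0, -5.1, 0, -0.1]],
])

```text
clock: 7.75
position: [487.3, -105.5, 150.4]
orientation: [0.994, 0.107, -0.001, 0.0]
contact_force: [-5.8, -0.7, 4.3]
gripper_width: 0.528
finger_force: 32.2
```

Run:
```python
from h import *
shift((-125.8,.4,158.4),(-111.5,.4,163.8),(-96.7,.4,166.3),(-81.7,.4,165.8))
```

```text
tcp box [-139.9    0.3  150.4] turn to box 0.000 F [-5.8 -0.7  4.3] grip 0.53 t 7.75
(-125.8, 0.4, 158.4) [ 1.41 -0.01 -0.81]
(-111.5, 0.4, 163.8) [ 2.84 -0.01 -1.35]
(-96.7, 0.4, 166.3) [ 4.32 -0.01 -1.6 ]
(-81.7, 0.4, 165.8) [ 5.82 -0.01 -1.55]
```

>>> drive_tool([
  [[1.3, 0, -0.8, 0, -0.1], [2.7, 0, -1.3, 0, -0.1], [4.2, 0, -1.5, 0, -0.1], [5.7, 0, -1.4, 0, -0.1], [7.2, 0, -1.1, 0, -0.1]],
])

```text
clock: 8.38
position: [558.5, -90.3, 162.4]
orientation: [0.994, 0.107, 0.001, 0.001]
contact_force: [-1.6, 1.0, 4.8]
gripper_width: 0.526
finger_force: 34.6
```

>>> drive_tool([
  [[1.4, 0, 0.6, 0, -0.1], [2.6, 0, 1.5, 0, -0.1], [3.7, 0, 2.6, 0, -0.1], [4.5, 0, 3.8, 0, -0.1], [4.5, 0, 3.8, 0, -0.1]],
])

```text
clock: 9.0
position: [604.9, -80.4, 123.8]
orientation: [0.994, 0.107, 0.003, 0.0]
contact_force: [5.2, 0.4, 5.8]
gripper_width: 0.531
finger_force: 37.5
```

Run:
```python
from h import *
shift((-14.5,.4,110.6))
a=box(cams.capture("side")[:,:,::-1],250,120,100,100,4);b=box(cams.capture("wrist")[:,:,::-1],56,0,400,384,1)
cv2.imwrite("pics/s7.png",np.hstack([a[:384],b]))
```

```text
tcp box [-19.6  -0.2 123.8] turn to box 0.000 F [5.2 0.4 5.8] grip 0.53 t 9.0
(-14.5, 0.4, 110.6) [ 0.51 -0.07  1.32]
```

View pics/s7.png

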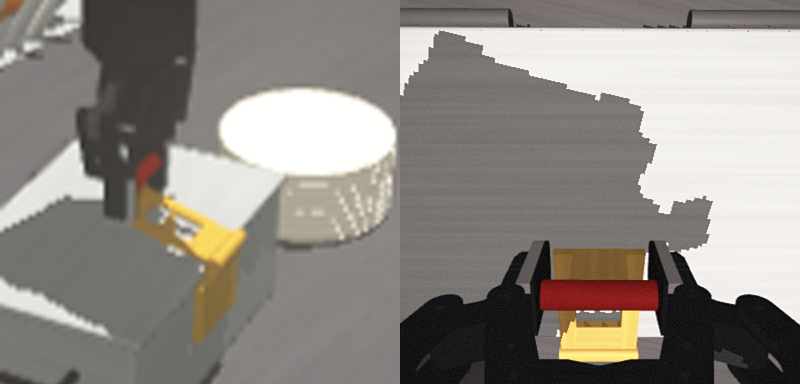

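The hasp is nearly down (θ≈0.2), with the bar held between the pads at (598,295). Finishing the arc and pressing.

>>> drive_tool([
  [[0.4, 0, 0.8, 0, -0.1], [0.5, 0, 1.4, 0, -0.1], [0.5, 0, 1.6, 0, -0.1], [0.5, 0, 1.6, 0, -0.1]],
])

```text
clock: 9.6
position: [610.6, -79.2, 109.0]
orientation: [0.994, 0.107, 0.005, 0.0]
contact_force: [8.1, 2.8, 5.2]
gripper_width: 0.531
finger_force: 38.0
```

```bash
python3 -c "
from h import *
shift()"
```

```text
tcp box [-13.8  -0.2 109. ] turn to box 0.000 F [8.1 2.8 5.2] grip 0.53 t 9.6
```

>>> drive_tool([
  [[0, 0, 0.3, 0, -0.1], [0, 0, 0.5, 0, -0.1], [0, 0, 0.5, 0, -0.1]],
])

```text
clock: 9.98
position: [611.6, -79.0, 104.6]
orientation: [0.994, 0.107, 0.006, 0.0]
contact_force: [10.9, 4.5, 6.1]
gripper_width: 0.528
finger_force: 38.2
```

>>> drive_tool([
  [[0, 0, 0.2, 0, -0.1], [0, 0, 0.4, 0, -0.1], [0, 0, 0.4, 0, -0.1]],
])

```text
clock: 10.35
position: [611.8, -79.1, 103.9]
orientation: [0.994, 0.108, 0.007, 0.001]
contact_force: [3.9, 4.2, 23.3]
gripper_width: 0.527
finger_force: 39.3
```

The downward force rises at z≈104, so the hasp has reached its stop. Release, rise and check.

>>> drive_tool([
  [[0, 0, -0.2, 0, 0.3], [0, 0, -0.2, 0, 0.7], [0, 0, -0.2, 0, 0.7], [0, 0, -6, 0, 0.7], [0, 0, -12, 0, 0.7]],
])

```text
clock: 10.98
position: [605.7, -79.5, 216.9]
orientation: [0.994, 0.107, -0.002, -0.0]
contact_force: [1.4, -0.4, 0.5]
gripper_width: 0.849
finger_force: 0.0
```

>>> drive_tool([
  [[-6, 0, 0, 0, 0.7], [-12, 0, -2, 0, 0.7], [-18, 0, -2, 0, 0.7], [-18, 0, -2, 0, 0.7], [-18, 0, -2, 0, 0.7]],
])

```text
clock: 11.6
position: [430.9, -118.0, 237.2]
orientation: [0.994, 0.107, 0.0, 0.0]
contact_force: [0.2, -0.4, 0.2]
gripper_width: 0.852
finger_force: 0.0
```

Run:
```python
from h import *
shift()
a=cams.capture("top")[:,:,::-1].copy();b=cams.capture("side")[:,:,::-1].copy()
def rb(im,x0,y0,x1,y1):
    h=cv2.cvtColor(im,cv2.COLOR_BGR2HSV);m=(cv2.inRange(h,(0,150,60),(6,255,255))|cv2.inRange(h,(174,150,60),(180,255,255)));k=np.zeros_like(m);k[y0:y1,x0:x1]=m[y0:y1,x0:x1];return blobs(k,4)
print(rb(a,235,100,375,280),rb(b,225,100,360,240))
for th in(0,.12,.25):
    P=C+B@np.array([-90+78.7*np.cos(th+.31),0,106+78.7*np.sin(th+.31)]);print(th,proj("top",P).round(1),proj("side",P).round(1))
cv2.imwrite("pics/f.png",np.hstack([box(a,240,130,130,130,3),box(b,225,110,130,130,3)]))
```

```text
tcp box [-1.977e+02  2.000e-01  2.372e+02] turn to box -0.001 F [ 0.2 -0.4  0.2] grip 0.85 t 11.6
[([298, 187, 20, 6, 73], [307.4, 189.5])] [([278, 164, 9, 9, 37], [282.2, 167.8])]
0 [307.4 189.2] [281.7 168. ]
0.12 [308.1 190.1] [282.8 165.6]
0.25 [309.  191.6] [284.4 163.2]
```

View pics/f.png

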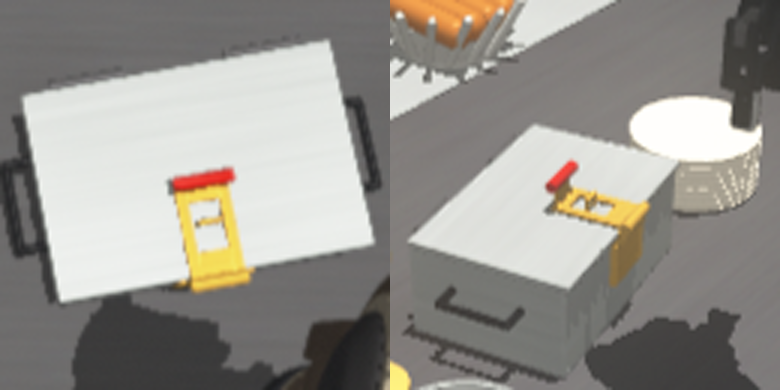

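The hasp lies flat with the catch through its slot. The bar's image position matches θ≈0 in both views, the lid is shut, and the gripper is clear.

```bash
python3 -c "
from plant import ticket
print(ticket.hand_in())"
```

```text
the job is handed in; nothing more can be done
None
```

The lid is closed and the hasp lies flat over the catch with the gripper clear. I saw no contact with the plates, bowl or glass, though I didn't re-measure their positions, and the job is handed in; no verdict came back.

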